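# Close up the desk printer

## Robot

A 7-joint arm with a two-finger parallel gripper is mounted at the origin on the work surface. World frame = base frame: x ahead of the robot, y to its left, z up, the work surface at z = 0. Lengths are in mm, angles in rad, forces in N, time in s.
With the tool pointing down it reaches from about 425 to 925 mm from the base axis. Payload 6.8 kg.
Tool frame: the origin (TCP) lies midway between the tips of the shut fingers; the grasp point (between the pads) lies 19 mm behind it; z points along the fingers, y is the line along which they close (so a half turn about z gives the same grasp; the last joint's range is limited). The gripper opens to 85 mm and grips with 20 to 120 N. Pads are 22 mm wide; open, the fingers measure 114 mm over their backs; the gripper's body (76 mm by 85 mm) begins 54 mm behind the grasp point. The pads swing forward as they close: fully open they stand 13 mm farther back than shut.
Start: joints at [-1.354, 0.477, 0.022, 1.555, -0.011, 1.109, -0.083], TCP at [215.402, 639.726, 231.308] pointing down, gripper open.
Joint ranges: [-2.96, 2.96], [-0.34, 2.1], [-1.41, 1.46], [0.24, 2.44], [-1.37, 4.51], [0.17, 1.92], [-2.96, 2.96]. Speed limits (rad/s): [2.39, 2.39, 3.14, 3.14, 3.14, 3.14, 3.14].

## Interface

Orientations are given as a unit quaternion [x, y, z, w].
In Python, from cell import sensors, imaging, job gives the robot as it stands. The module is installed in compiled form; this text tells all that it offers.
- The arm moves only by the shell command python3 -m handwheel 'ROWS'. ROWS is a JSON object of lists of equal length, an entry for each row: "jaw": the finger opening in mm, from 0 to 85.4; "offset": the shift along the tool's x, y, z in mm, a list of three; "turn": the turn about the tool's z in degrees. In form: {"jaw": [jaw, ...], "offset": [[tx, ty, tz], ...], "turn": [turn, ...]}. A call has exactly 5 rows; each row is the pose to reach, as a shift and turn from the pose commanded when the call began, along the tool's axes at that moment; what a row does not reach only later rows make up. A row lasts 1/10 s, in which the tool goes at most 50 mm and 8.59 degrees, less where a joint would pass 70% of its speed; a pose out of reach is approached as far as the arm can. A call with a gripper value outside its range is refused whole. The fingers move at their own pace and stop on an object; the grip force is fixed at half the most. Time passes only in rows, so rows that repeat a pose let the fingers close, or fill a call up. It gives the time, the measured TCP pose, the force, the opening and the grip force at its end, in the units of the state.
- sensors.observe(): the state, without advancing time (a new reading comes with each control period).
- imaging.capture(name): name is "scene" or "top"; returns a dict with "frame" (384x512x3 uint8, red, green, blue), "intrinsics" (3x3 intrinsics, pixels), "rvec" (rotation vector, rad) and "tvec" (3), from world to camera coordinates, as OpenCV has them. Camera axes: x right, y down, z forward; pixel columns grow to the right and rows downward; lengths in mm; the calibration is good to about 2 mm. A picture is of the moment at which its call begins. There is no depth.
- job.job_done(): hands the job in; it is judged then, once.
The state is a dict: "time": time; "joint_positions": joint angles; "joint_vel": joint speeds; "tau": joint torques, N m; "eef_pos": TCP position; "ee_rot": TCP orientation; "contact_force": force on the tool from outside, world axes, zero at the start; "wrist_torque": the same for the moment, N m; "finger_gap": finger opening in mm; "finger_force": force on a finger pad.
Only numpy, scipy, OpenCV 4.12 (cv2) and the standard library are available. Lean on these libraries where they do the work, as an engineer would, in place of code of your own. Each camera call takes 0.05 s, during which the arm holds its last target. There are 200 camera calls.

## Task

Close up the printer on the desk: with the fingertips only, gently push its paper tray fully home and push its scanner lid all the way down, in either order, and when both are shut press the red power button right in and let it come back up. Never grip, hook or lift anything: keep off the inside of the tray and the underside of the lid, do not slam the lid or press the green copy button, and leave everything else on the desk where it stands.

Things in the scene. Friction and masses are not known exactly. Their poses are not given: they have to be found in the camera images.
- printer: White all-in-one printer fixed on the desk, 270 deep (x) x 400 wide (y) x 115 mm high without its lid. Origin: centre of its underside. Its x axis runs from its front (-x, facing the robot) to its back, y to the left as the robot sees it, z up; it may be turned by up to 0.18 rad. The lid and tray are centred at y = +45 mm; the dark button panel is the strip of its top at y -124 to -190 mm.
- tray (a joint): How far the paper tray is out, in m: 0 fully home, at most 0.075. It slides along the printer's x axis (home is towards +x), with about 2.5 N of friction, stays where it is left and stops hard at 0.
- tray_front (a point): Centre of the outer (robot-side) face of the tray's grey upright front panel. The panel is 210 wide (y), 8 mm thick, from 8 to 70 mm above the desk; this point is 45 mm above the desk. With the tray home the face stands 40 mm in front of the printer's front. Axes as the printer's.
- tray_inner: Inside of the tray, carried by it: black lining of the back of the front panel (its back surface is 11 mm behind the outer face), floor and white paper stack. Not to be touched. Origin: on the desk plane 40 mm behind the outer face, moving with the tray.
- lid_edge (a point): Point on the top face of the white lid, midway across, 225 mm from the hinge axis along the lid and 20 mm above it along the lid's normal. The lid is a plate 255 mm from hinge to front edge, 310 wide, 20 mm thick with the pad. Site axes: x along the lid towards the hinge, z out of its top face. When shut its top is 135 mm above the desk.
- lid_front (a point): Middle of the lid's upper front edge, 30 mm beyond lid_edge; turns with the lid. Hinge axis: along the printer's y, 130 mm behind the printer's origin (towards its +x), 115 mm above the desk. The stiff hinge holds the lid at any angle; a push of about 1 to 4 N straight down near the front edge moves it, and it stops hard when down.
- lid_pad: Grey pad 245 x 300 x 5 mm lining the underside of the lid, turning with it; not to be touched. Origin: on the lid's midline, 200 mm from the hinge axis. The angle of its z axis from vertical is the lid's opening: 0 fully down, 0.4 to 0.8 rad at the start, at most 1.2.
- power (a joint): Travel of the red power button in m: 0 up, 0.006 fully pressed (about 5 N). Springs back when let go; counts as pressed beyond 0.004.
- power_top (a point): Centre of the top of the red power button (28 mm across, black collar 44 mm across and 10 mm lower), 137 mm above the desk when up, on the printer's dark panel. Pressed straight down. It and the green button change places from start to start.
- copy (a joint): Travel of the green copy button in m: 0 up, 0.006 fully pressed. Must not be pressed.
- copy_top (a point): Centre of the top of the green copy button, the same in size as the red one, 52 mm from it along the printer's x axis.
- mug: Blue mug, 80 mm across, 90 high; loose, stands on the desk, origin at the centre of its underside; to be left where it is.
- glue_stick: Yellow glue stick with orange cap, upright, 29 mm across, 100 high; loose, stands on the desk, origin at the centre of its underside; to be left where it is.
- note_block: Yellow block of notes, 76 x 76 x 30 mm; loose, stands on the desk, origin at the centre of its underside; to be left where it is.
- pen_pot: Dark steel pen pot with pens, 72 mm across, 100 high, pens to 155 mm; loose, stands on the desk, origin at the centre of its underside; to be left where it is.
- tape_roll: Roll of clear tape lying flat, 80 mm across, 20 high; loose, stands on the desk, origin at the centre of its underside; to be left where it is.

How it is judged (in metres and radians):
On the way, in this order (a step that is already met when the one before it is completed fails the run):
1. the tray is fully home and the lid fully down (value of joint tray below 0.004 m and angle between lid_pad's own z axis and vertical below 0.025 rad), for 0.2 s.
2. the red power button is pressed right in, tray and lid shut (all of step 1 and value of joint power above 0.004 m), for 0.05 s.
At the end, for the whole second after the job is handed in: The tray is within 4 mm of home, the lid within 0.025 rad of fully down, and both buttons are back up (within 1.5 mm), after the red button was pressed at least 4 mm with both shut (all of step 1 and value of joint each of power, copy below 0.0015 m); the robot touches nothing.
It fails at once if the inside of the tray or the underside of the lid was touched, or the lid was raised further open (hooked, pinched or lifted rather than pushed) (contact force between the fingers and tray_inner above 1 N or contact force between the fingers and lid_pad above 1 N or angle between lid_pad's own z axis and vertical above 0.9 rad).
It fails at once if the lid was slammed (faster than 2 rad/s) (angular speed of lid_pad above 2 rad/s).
It fails at once if the fingers pushed the printer, its tray or lid harder than 80 N (contact force between the fingers and printer above 80 N).
It fails at once if the green copy button was pressed (value of joint copy above 0.003 m).
It fails at once if something else on the desk was moved more than 20 mm, lifted or tipped (distance of any of mug, glue_stick, note_block, pen_pot, tape_roll from where it was at the start of the episode above 0.02 m or angle between any of mug, glue_stick, note_block, pen_pot, tape_roll's own z axis and vertical above 0.3 rad).
It also fails if it takes over 51 s, if anything falls off the work surface, if the arm or the gripper's body presses on something with over 40 N, if the wrist force passes 120 N, or if a joint passes its speed limit or range.

## Working session

There is one attempt and no reset: what is moved stays moved. The work goes in short steps, Python scripts to look and compute and a shell command to move; the robot and the scene stay as the last step left them, time stands still between calls to the robot, and variables do not carry over. Pictures are saved under pics/ and viewed, at most 10 in all, crops included, and the job is handed in when it is done.

```bash
mkdir -p pics; python3 - <<'E'
from cell import sensors, imaging
import cv2,pickle
s=sensors.observe(); print(s['time'],s['eef_pos'],s['ee_rot'],s['finger_gap'],s['contact_force'])
for n in("scene","top"):
    c=imaging.capture(n); pickle.dump(c,open(f'{n}.pkl','wb')); cv2.imwrite(f'pics/{n}0.png',c['frame'][:,:,::-1]); print(n,c['intrinsics'],c['rvec'],c['tvec'])
E
```

```text
0.0 [215.2025147  639.15709769 230.32061104] [ 1.61669877e-01  9.86844470e-01 -9.12941214e-04 -9.44593484e-05] 85.37592534195882 [0.02580532 0.08361035 0.38277505]
scene [[391.36970092   0.         252.2839126 ]
 [  0.         391.36970092 194.66126914]
 [  0.           0.           1.        ]] [ 1.4867795  -2.52217851  0.44856163] [356.97081627 474.99081508 792.12830074]
top [[409.89602219   0.         258.4106061 ]
 [  0.         409.89602219 187.56204403]
 [  0.           0.           1.        ]] [ 2.17786303 -2.03043238  0.21452825] [ 46.39836111 636.36757796 880.32906979]
```

View pics/scene0.png

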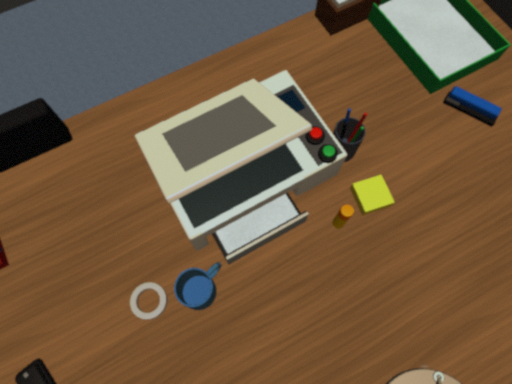

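View pics/top0.png

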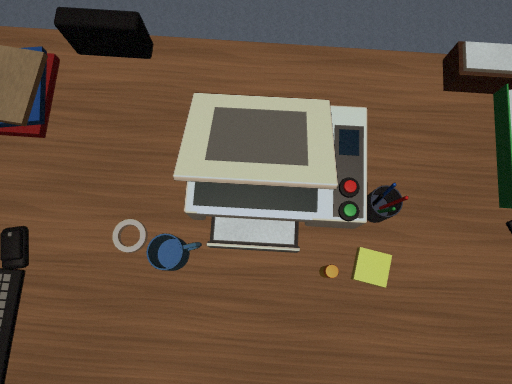

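The scene picture shows red at (316,134), green at (328,153), and lid front corners at about (172,195) and (311,127). The top picture shows red at (350,187), green at (349,211), lid front corners at about (177,181) and (336,185), and the tray's top edge running from (208,247) to (299,250). The mug handle is near the tray's left end.

```bash
cat > h.py <<'E'
import cv2,numpy as np,pickle
def P(c): return cv2.Rodrigues(np.array(c['rvec']))[0],np.array(c['tvec'],float).ravel(),np.array(c['intrinsics'])
def plane(c,uv,z):
    R,t,K=P(c); d=R.T@np.linalg.inv(K)@np.array([*uv,1.]); o=-R.T@t; return o+d*(z-o[2])/d[2]
def tri(c1,u1,c2,u2):
    M=[]; 
    for c in(c1,c2):
        R,t,K=P(c); M.append(K@np.c_[R,t])
    X=cv2.triangulatePoints(M[0],M[1],np.array(u1,float).reshape(2,1),np.array(u2,float).reshape(2,1)).ravel(); return X[:3]/X[3]
def proj(c,X): 
    return cv2.projectPoints(np.array([X],float),np.array(c['rvec']),np.array(c['tvec']),np.array(c['intrinsics']),None)[0].ravel()
def hsv(c): return cv2.cvtColor(c['frame'],cv2.COLOR_RGB2HSV)
def blob(c,lo,hi,roi):
    m=cv2.inRange(hsv(c),lo,hi); x0,y0,x1,y1=roi; k=np.zeros_like(m); k[y0:y1,x0:x1]=m[y0:y1,x0:x1]
    n,l,s,ce=cv2.connectedComponentsWithStats(k); i=1+np.argmax(s[1:,4]); return ce[i],s[i],(l==i).astype(np.uint8)
E
python3 - <<'E'
from h import *
np.set_printoptions(precision=1,suppress=True)
S,T=[pickle.load(open(n+'.pkl','rb')) for n in('scene','top')]
rois={'S':(S,(290,115,345,165)),'T':(T,(330,170,365,225))}
for name,lo,hi in(('red',(0,170,120),(8,255,255)),('green',(50,120,80),(75,255,255))):
    r={}
    for k,(c,roi) in rois.items():
        ce,s,_=blob(c,lo,hi,roi); r[k]=ce; print(name,k,ce,s,plane(c,ce,137))
    print(name,'tri',tri(S,r['S'],T,r['T']))
for k,c,roi in(('S',S,(100,60,330,210)),('T',T,(160,80,345,195))):
    for p in [(200,95) ,(190,140)] if k=='T' else [(150,150),(180,180)]: print(k,'col',hsv(c)[p[1],p[0]])
    ce,s,m=blob(c,(15,25,150),(40,90,255),roi)
    cn=max(cv2.findContours(m,0,2)[0],key=cv2.contourArea); print(k,s,cv2.approxPolyDP(cv2.convexHull(cn),5,True).reshape(-1,2).tolist())
Lf=tri(S,(172,195),T,(177,181)); Rf=tri(S,(311,127),T,(336,185)); Lb=tri(S,(137,135),T,(194,95)); Rb=tri(S,(258,82),T,(331,99))
print('lid',Lf,Rf,Lb,Rb)
print('tray',plane(T,(208,248),70),plane(T,(299,250.5),70))
for n,lo,hi,roi,z in(('mug',(100,120,40),(115,255,255),(140,225,205,275),90),('glue',(8,150,120),(20,255,255),(320,260,345,282),100)):
    ce,s,_=blob(T,lo,hi,roi); print(n,ce,s,plane(T,ce,z))
print('mug handle tip',plane(T,(200,246),60),'pot',plane(T,(386,205),100))
E
```

```text
red S [315.7 132.2] [310 127  12  11 105] [ 632.9 -104.   137. ]
red T [350.  185.7] [344 180  13  12 114] [ 634.4 -105.7  137. ]
red tri [ 636.3 -107.5  128.7]
green S [328.4 150.4] [323 145  12  12 118] [ 581.2 -104.3  137. ]
green T [349.9 209.4] [344 204  13  12 115] [ 583.1 -106.7  137. ]
green tri [ 585.  -109.1  125.7]
S col [ 30  43 196]
S col [ 32  44 198]
S [ 135   70  195  140 6671] [[286, 70], [329, 130], [173, 209], [135, 134], [243, 82]]
T col [ 31  34 187]
T col [ 31  36 186]
T [ 173   93  165   96 7695] [[193, 94], [328, 100], [336, 186], [175, 179]]
lid [589.8 235.5 279. ] [610.1 -59.8 233. ] [816.  247.6 143.4] [846.7 -69.5  91.7]
tray [485.2 193.6  70. ] [494.   -9.7  70. ]
mug [169.  252.2] [147 234  48  36 729] [469.1 275.2  90. ]
glue [333.8 269.7] [327 264  12  14  82] [456.5 -83.3 100. ]
mug handle tip [489.  213.4  60. ] pot [ 605. -194.  100.]
```

```bash
python3 -m handwheel '{"jaw":[0,0,0,0,0],"offset":[[-31,-34,0],[-62,-68,0],[-93,-102,0],[-124,-136,0],[-156,-170,0]],"turn":[-4,-8,-12,-16,-21]}'; python3 - <<'E'
from h import *
from scipy.spatial.transform import Rotation as R
from cell import sensors
s=sensors.observe(); print(R.from_quat(s['ee_rot']).as_matrix().round(3))
T=pickle.load(open('top.pkl','rb')); 
for p in((190,217),(366,222)): print(plane(T,p,115))
E
```

```text
time: 0.6
eef_pos: [309.3, 426.8, 231.0]
ee_rot: [-0.023, 1.0, -0.0, -0.0]
contact_force: [0.8, 0.5, -0.1]
finger_gap: 12.3
finger_force: 0.0
[[-0.999 -0.045 -0.   ]
 [-0.045  0.999 -0.001]
 [ 0.    -0.    -1.   ]]
[546.13252134 233.04872866 115.        ]
[ 561.86314082 -146.65265044  115.        ]
```

```bash
python3 -m handwheel '{"jaw":[0,0,0,0,0],"offset":[[-15,-38,0],[-30,-76,0],[-45,-114,0],[-60,-152,0],[-75,-190,0]],"turn":[0,0,0,0,0]}' && python3 -m handwheel '{"jaw":[0,0,0,0,0],"offset":[[-15,-38,0],[-30,-76,0],[-45,-114,0],[-60,-150,0],[-60,-150,0]],"turn":[0,0,0,0,0]}'; python3 - <<'E'
from cell import sensors
print(sensors.observe()['eef_pos'])
E
```

```text
time: 1.1
eef_pos: [392.0, 240.4, 231.2]
ee_rot: [-0.021, 1.0, -0.0, -0.0]
contact_force: [0.1, -0.4, 0.3]
finger_gap: 0.1
finger_force: 0.0
time: 1.6
eef_pos: [459.5, 89.3, 231.3]
ee_rot: [-0.017, 1.0, -0.001, 0.0]
contact_force: [-0.6, -0.3, -0.2]
finger_gap: 0.0
finger_force: 0.0
[459.48085993  89.30924863 231.30959199]
```

```bash
python3 -m handwheel '{"jaw":[0,0,0,0,0],"offset":[[0,0,40],[0,0,80],[0,0,120],[0,0,160],[0,0,187]],"turn":[0,0,0,0,0]}' && python3 -m handwheel '{"jaw":[0,0,0,0,0],"offset":[[-4,0,0],[-9,0,0],[-14,0,0],[-19,0,0],[-24,0,0]],"turn":[0,0,0,0,0]}'
```

```text
time: 2.1
eef_pos: [456.4, 95.0, 41.8]
ee_rot: [-0.021, 1.0, -0.0, -0.001]
contact_force: [0.4, -0.5, -0.3]
finger_gap: -0.1
finger_force: 0.0
time: 2.6
eef_pos: [483.3, 96.1, 45.5]
ee_rot: [-0.021, 1.0, 0.0, 0.001]
contact_force: [-2.8, -0.7, 0.2]
finger_gap: -0.4
finger_force: 0.8
```

```bash
python3 -m handwheel '{"jaw":[0,0,0,0,0],"offset":[[-3,0,0],[-6,0,0],[-9,0,0],[-11,0,0],[-13,0,0]],"turn":[0,0,0,0,0]}'
```

```text
time: 3.1
eef_pos: [494.9, 96.1, 44.2]
ee_rot: [-0.021, 1.0, -0.0, -0.0]
contact_force: [-2.7, -0.6, 2.4]
finger_gap: 0.5
finger_force: 1.3
```

Tray friction felt; continue slowly until the stop.

```bash
python3 -m handwheel '{"jaw":[0,0,0,0,0],"offset":[[-2,0,0],[-4,0,0],[-6,0,0],[-6,0,0],[-6,0,0]],"turn":[0,0,0,0,0]}'
```

```text
time: 3.6
eef_pos: [501.4, 96.7, 44.3]
ee_rot: [-0.021, 1.0, 0.0, 0.0]
contact_force: [-0.0, -1.5, -0.7]
finger_gap: 0.2
finger_force: 0.5
```

```bash
python3 -m handwheel '{"jaw":[0,0,0,0,0],"offset":[[-2,0,0],[-3,0,0],[-5,0,0],[-5,0,0],[-5,0,0]],"turn":[0,0,0,0,0]}'
```

```text
time: 4.1
eef_pos: [506.3, 96.8, 44.3]
ee_rot: [-0.021, 1.0, 0.0, 0.0]
contact_force: [-0.6, -0.6, -1.0]
finger_gap: -0.1
finger_force: 0.6
```

```bash
python3 -m handwheel '{"jaw":[0,0,0,0,0],"offset":[[3,0,0],[3,0,-10],[-1,0,-10],[-3,0,-10],[-4,0,-10]],"turn":[0,0,0,0,0]}'; python3 -m handwheel '{"jaw":[0,0,0,0,0],"offset":[[-1,0,0],[-2,0,0],[-3,0,0],[-4,0,0],[-4,0,0]],"turn":[0,0,0,0,0]}'
```

```text
time: 4.6
eef_pos: [508.1, 96.8, 54.2]
ee_rot: [-0.021, 1.0, -0.0, -0.002]
contact_force: [-7.7, -0.8, 7.1]
finger_gap: 0.0
finger_force: 4.3
time: 5.1
eef_pos: [508.1, 96.5, 53.4]
ee_rot: [-0.021, 1.0, -0.001, -0.006]
contact_force: [-16.8, -0.6, 12.7]
finger_gap: -0.3
finger_force: 8.2
```

```bash
python3 -m handwheel '{"jaw":[0,0,0,0,0],"offset":[[20,0,0],[45,0,0],[50,0,-48],[50,0,-96],[50,0,-144]],"turn":[0,0,0,0,0]}'; python3 -m handwheel '{"jaw":[0,0,0,0,0],"offset":[[0,0,-45],[0,0,-90],[0,0,-110],[0,0,-110],[0,0,-110]],"turn":[0,0,0,0,0]}'; python3 - <<'E'
from h import *
from cell import imaging
np.set_printoptions(precision=1,suppress=True)
v=[]
for n in('scene','top'):
    c=imaging.capture(n); pickle.dump(c,open(n+'1.pkl','wb')); v.append(c['frame'])
cv2.imwrite('pics/b.png',cv2.resize(np.hstack(v)[:,:,::-1],(800,300)))
cv2.imwrite('pics/bz.png',cv2.resize(v[0][80:280,120:380,::-1],(780,600)))
E
```

```text
time: 5.6
eef_pos: [464.1, 94.9, 200.2]
ee_rot: [-0.021, 1.0, -0.0, 0.0]
contact_force: [1.6, 1.0, -0.6]
finger_gap: 0.2
finger_force: 0.0
time: 6.1
eef_pos: [464.3, 95.1, 308.4]
ee_rot: [-0.021, 1.0, 0.0, 0.001]
contact_force: [-0.0, 0.1, -0.0]
finger_gap: 0.1
finger_force: 0.0
```

View pics/b.png

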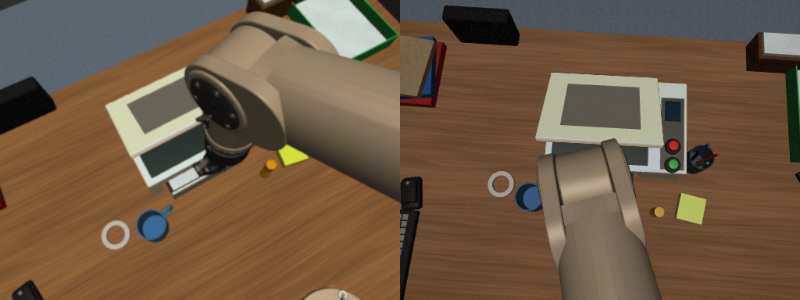

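View pics/bz.png

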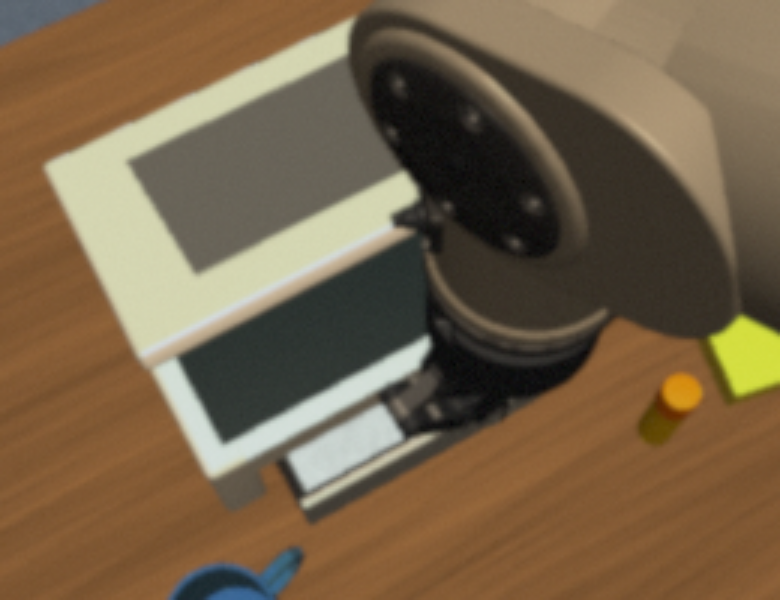

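The tray panel now sits close to the printer. Its left top corner is at about scene (221,247), to be checked later. The lid is still open. Going over the lid next.

```bash
python3 -m handwheel '{"jaw":[0,0,0,0,0],"offset":[[-45,0,0],[-90,0,0],[-135,0,0],[-172,0,0],[-172,0,20]],"turn":[0,0,0,0,0]}'; python3 -m handwheel '{"jaw":[0,0,0,0,0],"offset":[[0,0,8],[0,0,16],[0,0,24],[0,0,32],[0,0,40]],"turn":[0,0,0,0,0]}'
```

```text
time: 6.7
eef_pos: [640.6, 102.1, 287.5]
ee_rot: [-0.02, 1.0, -0.001, 0.002]
contact_force: [0.2, 0.4, 0.5]
finger_gap: 0.5
finger_force: 0.0
time: 7.2
eef_pos: [635.7, 102.3, 248.2]
ee_rot: [-0.021, 1.0, 0.0, 0.0]
contact_force: [-0.0, -0.1, -0.2]
finger_gap: -0.1
finger_force: 0.0
```

```bash
python3 -m handwheel '{"jaw":[0,0,0,0,0],"offset":[[0,0,6],[0,0,12],[0,0,18],[0,0,24],[0,0,30]],"turn":[0,0,0,0,0]}'; python3 -m handwheel '{"jaw":[0,0,0,0,0],"offset":[[0,0,5],[0,0,10],[0,0,15],[0,0,20],[0,0,25]],"turn":[0,0,0,0,0]}'
```

```text
time: 7.7
eef_pos: [636.0, 102.2, 218.1]
ee_rot: [-0.021, 1.0, 0.0, 0.0]
contact_force: [-1.1, 0.5, 2.3]
finger_gap: -0.4
finger_force: 1.2
time: 8.2
eef_pos: [635.8, 102.1, 192.9]
ee_rot: [-0.021, 1.0, 0.0, -0.0]
contact_force: [-0.9, 0.0, 3.7]
finger_gap: 0.1
finger_force: 1.2
```

Contact and moving; continue down to z≈135.

```bash
python3 -m handwheel '{"jaw":[0,0,0,0,0],"offset":[[2,0,6],[4,0,12],[6,0,18],[8,0,24],[10,0,30]],"turn":[0,0,0,0,0]}'; python3 -m handwheel '{"jaw":[0,0,0,0,0],"offset":[[2,0,4],[4,0,8],[6,0,12],[6,0,16],[6,0,20]],"turn":[0,0,0,0,0]}'; python3 -m handwheel '{"jaw":[0,0,0,0,0],"offset":[[0,0,2],[0,0,4],[0,0,6],[0,0,8],[0,0,8]],"turn":[0,0,0,0,0]}'
```

```text
time: 8.7
eef_pos: [626.4, 101.9, 163.0]
ee_rot: [-0.021, 1.0, 0.0, 0.001]
contact_force: [2.6, -0.4, 3.3]
finger_gap: 0.2
finger_force: 1.0
time: 9.2
eef_pos: [618.8, 101.3, 142.7]
ee_rot: [-0.021, 1.0, -0.0, -0.001]
contact_force: [-1.5, -0.4, 2.4]
finger_gap: -0.1
finger_force: 1.1
time: 9.7
eef_pos: [620.1, 101.5, 135.2]
ee_rot: [-0.021, 1.0, 0.0, 0.0]
contact_force: [1.0, -0.3, -1.2]
finger_gap: -0.1
finger_force: 0.0
```

```bash
python3 -m handwheel '{"jaw":[0,0,0,0,0],"offset":[[0,0,1],[0,0,2],[0,0,3],[0,0,4],[0,0,4]],"turn":[0,0,0,0,0]}'
```

```text
time: 10.2
eef_pos: [620.3, 101.5, 134.9]
ee_rot: [-0.021, 1.0, 0.001, 0.001]
contact_force: [-12.0, -1.2, 28.6]
finger_gap: -0.2
finger_force: 13.9
```

```bash
python3 -m handwheel '{"jaw":[0,0,0,0,0],"offset":[[0,0,-35],[0,0,-80],[0,-40,-90],[-2,-85,-90],[-3,-130,-90]],"turn":[0,0,0,0,0]}'; python3 -m handwheel '{"jaw":[0,0,0,0,0],"offset":[[0,-40,0],[-2,-76,0],[-2,-76,0],[-2,-76,0],[-2,-76,0]],"turn":[0,0,0,0,0]}';  python3 - <<'E'
from h import *
from cell import imaging
v=[]
for n in('scene','top'):
    c=imaging.capture(n); pickle.dump(c,open(n+'2.pkl','wb')); v.append(c['frame'])
cv2.imwrite('pics/c.png',np.vstack([cv2.resize(v[0][100:290,120:380,::-1],(480,300)),cv2.resize(v[1][80:290,140:400,::-1],(480,300))]))
E
```

```text
time: 10.7
eef_pos: [629.1, -29.2, 222.2]
ee_rot: [-0.022, 1.0, 0.0, 0.001]
contact_force: [0.4, 0.3, -0.0]
finger_gap: 0.3
finger_force: 0.0
time: 11.2
eef_pos: [633.8, -102.4, 221.0]
ee_rot: [-0.022, 1.0, 0.0, -0.0]
contact_force: [-0.8, -0.1, -0.1]
finger_gap: 0.2
finger_force: 0.0
```

View pics/c.png

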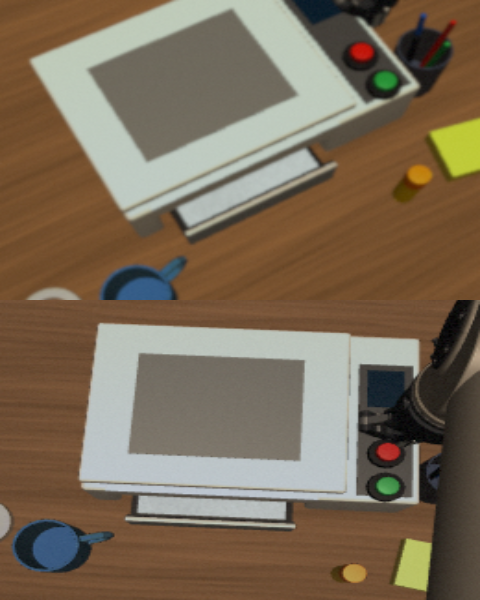

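```bash
python3 - <<'E'
from h import *
np.set_printoptions(precision=1,suppress=True)
S,T=[pickle.load(open(n+'2.pkl','rb')) for n in('scene','top')]
g=cv2.cvtColor(T['frame'],cv2.COLOR_RGB2GRAY)
for u in(230,255,280): print(u,g[212:245,u])
print(plane(T,(208.8,236.5),70),plane(T,(299.3,239),70))
k=lambda u,v:(120+u*260/480,100+v*190/300)
print('scene',plane(S,k(188,236),70),plane(S,k(335,166),70))
for n,lo,hi in(('red',(0,170,120),(8,255,255)),('green',(50,120,80),(75,255,255))):
  for c,roi in((S,(290,115,345,165)),(T,(330,170,365,225))):
    ce,s,_=blob(c,lo,hi,roi); print(n,ce,s,plane(c,ce,137))
E
```

```text
230 [195 195 194 113  76  99 181 184 185 180 180 184 183 182 184 185 183 183
  77  48  66 177 189 149  56  50  78  94  93  92  92  91  93]
255 [189 196 195 194 166  82  76 155 180 186 185 188 189 186 188 183 186 184
 184 132  57  41 145 180 187  64  54  56  92  90  87  89  88]
280 [100 189 194 196 193 196 112  73 127 180 184 183 189 190 188 185 191 190
 188 190 163  67  47  92 162 189 120  56  45  95  88  87  90]
[510.9 194.3  70. ] [519.6  -9.2  70. ]
scene [514.4 198.8  70. ] [517.4  -5.3  70. ]
red [315.7 132.1] [310 127  12  11 104] [ 633.2 -104.   137. ]
red [350.  185.7] [344 180  13  12 114] [ 634.4 -105.7  137. ]
green [328.4 150.4] [323 145  12  12 118] [ 581.2 -104.3  137. ]
green [350.  209.3] [344 204  13  12 111] [ 583.3 -107.   137. ]
```

Lid is flat. The tray face is 37–40 mm in front of the printer, so it is home, which agrees with the hard stop. Pressing the red button.

```bash
python3 -m handwheel '{"jaw":[0,0,0,0,0],"offset":[[0,-2,30],[0,-2,60],[0,-2,74],[0,-2,78],[0,-2,80]],"turn":[0,0,0,0,0]}'; python3 -m handwheel '{"jaw":[0,0,0,0,0],"offset":[[0,0,3],[0,0,6],[0,0,9],[0,0,11],[0,0,12]],"turn":[0,0,0,0,0]}'
```

```text
time: 11.8
eef_pos: [634.0, -105.6, 141.6]
ee_rot: [-0.021, 1.0, 0.0, 0.0]
contact_force: [-0.4, -0.3, 0.1]
finger_gap: 0.1
finger_force: 0.0
time: 12.3
eef_pos: [634.6, -106.2, 131.0]
ee_rot: [-0.021, 1.0, 0.0, 0.001]
contact_force: [-4.3, 1.0, 16.3]
finger_gap: -0.2
finger_force: 8.0
```

```bash
python3 -m handwheel '{"jaw":[0,0,0,0,0],"offset":[[0,0,1],[0,0,1],[0,0,1],[0,0,-4],[0,0,-12]],"turn":[0,0,0,0,0]}'; python3 -m handwheel '{"jaw":[0,0,0,0,0],"offset":[[0,0,-40],[0,0,-80],[0,0,-110],[0,0,-110],[0,0,-110]],"turn":[0,0,0,0,0]}';  python3 - <<'E'
from h import *
from cell import imaging
v=[imaging.capture(n)['frame'] for n in('scene','top')]
cv2.imwrite('pics/d.png',np.vstack([cv2.resize(v[0][100:290,120:380,::-1],(480,300)),cv2.resize(v[1][80:290,140:400,::-1],(480,300))]))
E
```

```text
time: 12.8
eef_pos: [633.5, -106.1, 141.6]
ee_rot: [-0.021, 1.0, 0.0, -0.0]
contact_force: [0.4, 0.2, 0.9]
finger_gap: -0.0
finger_force: 0.0
time: 13.3
eef_pos: [633.4, -106.1, 251.6]
ee_rot: [-0.021, 1.0, 0.0, 0.0]
contact_force: [0.1, -0.7, -0.1]
finger_gap: -0.3
finger_force: 0.0
```

View pics/d.png

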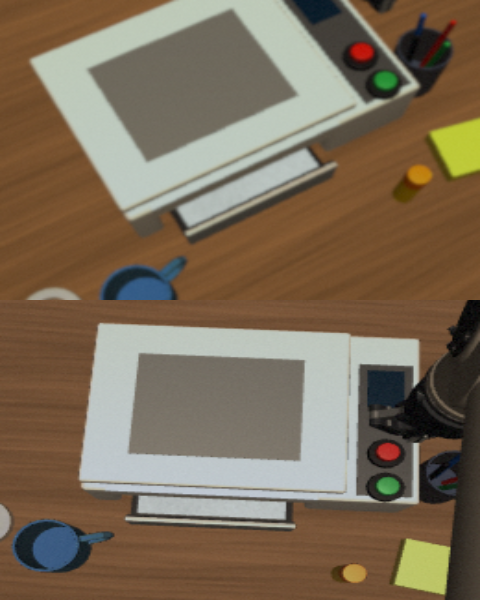

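Lid shut, tray in, both buttons up, other things unmoved, arm clear.

```bash
python3 -c "
from cell import job
print(job.job_done())"
```

```text
the job is handed in; nothing more can be done
None
```

I pushed the tray home to its hard stop, closed the lid, pressed the red button fully in and let it spring back, then handed the job in at about 13 s; the hand-in call returned no verdict.

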